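Let the red, then the blue tasting jar out of the lever dispenser

TASK

Serve two spreads from the three-lane jar dispenser on the bagel-tasting counter: with a fingertip press the black paddle of the lane that holds the red jar down so that its gate lifts clear, keep it down long enough for the jar to roll out to the front stop, then let the paddle come back up so that the gate shuts; only then do the same for the blue jar. The yellow jar stays behind its gate, do not touch any of the jars, and leave everything else on the counter where it is.

Things in the scene. Friction and masses are not known exactly. Their poses are not given: they have to be found in the camera images.
- dispenser: fixed white and steel gravity dispenser, 245 mm long, 240 mm wide, 127 mm high. Origin on the table under the levers' pivot line (shaft along y, 115 mm up); x points down its three sloping lanes, away from the robot; z up. Lane centres: left y=+75 mm, middle 0, right -75. Above each lane a rocking lever along x: black paddle at x=-100 mm, dark steel gate plate (28 mm wide) at x=+110 mm holding back a jar
- front_stop (a point): centre of the face of the dispenser's front stop, at x=+180 mm, y=0 in its frame, 50 mm above the table: a low steel wall across the lower end of all three lanes. A jar let out rolls down its own lane and comes to rest against it, its centre near x=+159 mm
- paddle_left (a point): centre of the top face of the black paddle of the left lane's lever (y=+75 mm in the dispenser's frame); the paddle is 45 mm long (x), 36 mm wide (y), 6 mm thick, its top 121 mm above the table when up. It moves with the lever, in an arc of 100 mm radius about the pivot
- lever_left (a joint): angle of the left lane's lever, rad: 0 = paddle up, gate shut; 0.45 = paddle fully down on its stop (about 44 mm lower), gate fully up. The jar is set free at about 0.25 to 0.35, so press well past that. A spring brings it back when let go; pressing takes about 3 to 7 N at the paddle
- paddle_middle (a point): centre of the top face of the black paddle of the middle lane's lever (y=0 mm in the dispenser's frame); the paddle is 45 mm long (x), 36 mm wide (y), 6 mm thick, its top 121 mm above the table when up. It moves with the lever, in an arc of 100 mm radius about the pivot
- lever_middle (a joint): angle of the middle lane's lever, rad: 0 = paddle up, gate shut; 0.45 = paddle fully down on its stop (about 44 mm lower), gate fully up. The jar is set free at about 0.25 to 0.35, so press well past that. A spring brings it back when let go; pressing takes about 3 to 7 N at the paddle
- paddle_right (a point): centre of the top face of the black paddle of the right lane's lever (y=-75 mm in the dispenser's frame); the paddle is 45 mm long (x), 36 mm wide (y), 6 mm thick, its top 121 mm above the table when up. It moves with the lever, in an arc of 100 mm radius about the pivot
- lever_right (a joint): angle of the right lane's lever, rad: 0 = paddle up, gate shut; 0.45 = paddle fully down on its stop (about 44 mm lower), gate fully up. The jar is set free at about 0.25 to 0.35, so press well past that. A spring brings it back when let go; pressing takes about 3 to 7 N at the paddle
- jar_red_center (a point): centre of the closed red jar with a red lid, 42 mm diameter, 58 mm long, about 90 g, lying on its side across one of the three lanes just behind that lane's gate (centre at about x=+84 mm in the dispenser's frame, 71 mm above the table); which lane differs each time; its y in the dispenser's frame tells the lane
- jar_red: the same red jar; its origin is its centre and turns with it as it rolls
- jar_blue_center (a point): centre of the closed blue jar with a blue lid, 42 mm diameter, 58 mm long, about 90 g, lying on its side across one of the three lanes just behind that lane's gate (centre at about x=+84 mm in the dispenser's frame, 71 mm above the table); which lane differs each time; its y in the dispenser's frame tells the lane
- jar_blue: the same blue jar; its origin is its centre and turns with it as it rolls
- jar_yellow_center (a point): centre of the closed yellow jar with a yellow lid, 42 mm diameter, 58 mm long, about 90 g, lying on its side across one of the three lanes just behind that lane's gate (centre at about x=+84 mm in the dispenser's frame, 71 mm above the table); which lane differs each time; its y in the dispenser's frame tells the lane
- jar_yellow: the same yellow jar; its origin is its centre and turns with it as it rolls
- green_jar: bystander: closed green jar with a steel lid standing on the table beside the dispenser, 42 mm diameter, 58 mm high; origin at the centre of its underside
- shaker: bystander: steel salt shaker standing beside the dispenser, 42 mm diameter, 80 mm high; origin at the centre of its underside
- mug: bystander: blue mug, 80 mm diameter, 90 mm high; origin at the centre of its underside
- bowl: bystander: white bowl, 90 mm diameter, 40 mm high; origin at the centre of its underside
- spatula: bystander: spatula, 260 mm long, lying on the table
- honey: bystander: amber honey jar with a yellow cap, 64 mm diameter, 110 mm high; origin at the centre of its underside
Mind the look-alikes: they are no part of the job. What is meant by the jar_red is not orange, and is the smaller of those in its own colour.

How it is judged:
On the way, in this order (a step that is already met when the one before it is completed fails the run):
1. the red jar is out at the front stop and its gate is shut again, the blue and yellow jars still behind their gates (x of jar_red_center in the frame of dispenser between 0.138 and 0.18 m and y of jar_red_center in the frame of dispenser between -0.12 and 0.12 m and height (world z) of jar_red_center below 0.075 m and linear speed of jar_red below 0.03 m/s and x of each of jar_blue_center, jar_yellow_center in the frame of dispenser below 0.1 m and distance of each of jar_blue_center, jar_yellow_center from where it was at the start of the episode below 0.02 m and value of joint each of lever_left, lever_middle, lever_right below 0.05 rad), for 0.1 s.
2. then the blue jar is out at the front stop, the yellow jar still behind its gate (x of jar_red_center in the frame of dispenser between 0.138 and 0.18 m and y of jar_red_center in the frame of dispenser between -0.12 and 0.12 m and height (world z) of each of jar_red_center, jar_blue_center below 0.075 m and linear speed of each of jar_red, jar_blue below 0.03 m/s and x of jar_blue_center in the frame of dispenser between 0.138 and 0.18 m and y of jar_blue_center in the frame of dispenser between -0.12 and 0.12 m and x of jar_yellow_center in the frame of dispenser below 0.1 m and distance of jar_yellow_center from where it was at the start of the episode below 0.02 m), for 0.1 s.
At the end, for the whole second after the job is handed in: the red and the blue jar lie at rest at the dispenser's front stop (centre at least 138 mm beyond the pivot line in the dispenser's frame, slower than 30 mm/s), the yellow jar is within 20 mm of its place behind its gate, and all three levers are back up (joint below 0.05 rad) (all of step 2 and value of joint each of lever_left, lever_middle, lever_right below 0.05 rad); the robot touches nothing.
It fails at once if a jar is touched by the robot (contact force between any of the fingers, the arm and jar_red above 0.3 N or contact force between any of the fingers, the arm and jar_blue above 0.3 N or contact force between any of the fingers, the arm and jar_yellow above 0.3 N).
It fails at once if the dispenser or a lever is pushed with anything but the fingers (over 2 N) (contact force between the arm and dispenser above 2 N).
It fails at once if a jar is lifted out of the dispenser (height (world z) of any of jar_red_center, jar_blue_center, jar_yellow_center above 0.11 m).
It fails at once if the yellow jar leaves its place (more than 20 mm) (distance of jar_yellow_center from where it was at the start of the episode above 0.02 m).
It fails at once if a bystander is moved more than 25 mm (distance of any of green_jar, shaker, mug, bowl, spatula, honey from where it was at the start of the episode above 0.025 m).
It also fails if it takes over 42 s, if anything falls off the work surface, if the arm or the gripper's body presses on something with over 40 N, if the wrist force passes 120 N, or if a joint passes its speed limit or range.

ROBOT

A 7-joint arm with a two-finger parallel gripper is mounted at the origin on the work surface. World frame = base frame: x ahead of the robot, y to its left, z up, the work surface at z = 0. Lengths are in m, angles in rad, forces in N, time in s.
With the tool pointing down it reaches from about 0.4 to 0.75 m from the base axis. Payload 19.5 kg.
Tool frame: the origin (TCP) lies between the finger pads; the fingertips stand 11 mm ahead of it and the grasp point (between the pads) lies 8 mm behind it; y points along the fingers, x is the direction in which the jaws open and shut, and the axes are right-handed (so a half turn about y gives the same grasp; the last joint's range is limited). The gripper opens to 85 mm and grips with 20 to 120 N. Pads are 22 mm wide; open, the fingers measure 114 mm over their backs; the gripper's body (76 mm by 85 mm) begins 54 mm behind the grasp point. The pads swing forward as they close: fully open they stand 13 mm farther back than shut.
Start: joints at [1.084, 0.707, -0.028, 1.485, 0.022, 0.951, -0.075], TCP at [0.247, -0.519, 0.242] pointing down, gripper open.
Joint ranges: [-2.71, 2.71], [-0.32, 2.16], [-1.57, 1.52], [0, 2.45], [-1.46, 4.6], [0, 2.02], [-2.83, 2.83]. Speed limits (rad/s): [1.89, 1.89, 2.57, 2.57, 3.01, 3.01, 3.01].

INTERFACE

Orientations are given as a rotation vector (axis times angle).
In Python, from cell import bot gives the robot as it stands.
- The arm moves only by the tool arm_command, never from a script. Its arguments are lists of equal length, an entry for each row: "offset": the shift along the tool's x, y, z in m, a list of three; "twist": the turn about the tool's y in rad. A call has 1 to 10 rows; each row is the pose to reach, as a shift and turn from the pose commanded when the call began, along the tool's axes at that moment; what a row does not reach only later rows make up. A row lasts 1/8 s, in which the tool goes at most 62.5 mm and 10.7 degrees, less where a joint would pass 70% of its speed; a pose out of reach is approached as far as the arm can. A call with a gripper value outside its range is refused whole. "jaw" is the opening, from 0 (shut) to 1 (fully open), set as the call begins (left out, the last holds). The fingers move at their own pace and stop on an object; "squeeze" is the grip in N (left out, the last holds). Time passes only in rows, so rows that repeat a pose let the fingers close. It gives the time, the measured TCP pose, the force and the opening at its end, in the units of the state.
- bot.get_obs(): the state, without advancing time (a new reading comes with each control period).
- bot.get_image(name): name is "scene" or "top" or "wrist"; returns the picture (420x560x3 uint8, blue, green, red); there is no depth.
- bot.camera_params(name): a dict with "vertical_fov" (degrees; the focal length in pixels is half the picture's height over the tangent of half this angle, whatever the lens; pixels are square), "cx", "cy" (the principal point, pixels), "extrinsics" (4x4, takes a point from camera to world coordinates). Camera axes: x right, y down, z forward; pixel columns grow to the right and rows downward; lengths in m; the calibration is good to about 2 mm. A picture is of the moment at which its call begins: read the wrist's pose just before it. camera_params takes no time and is no camera call; for the wrist camera it gives the pose at the moment of the call.
- bot.hand_in(): hands the job in, once; it reports no verdict.
The state is a dict: "clock": time; "joint_pos": joint angles; "dq": joint speeds; "joint_efforts": joint torques, N m; "position": TCP position; "tool_rot": TCP orientation; "ft_force": force on the tool from outside, world axes, zero at the start; "moment": the same for the moment, N m; "opening": finger opening in m.
Only numpy, scipy, OpenCV 4.12 (cv2) and the standard library are available. Lean on these libraries where they do the work, as an engineer would, in place of code of your own. Each camera call takes 0.05 s, during which the arm holds its last target.

## Working session

There is one attempt and no reset: what is moved stays moved. The work goes in short steps, Python scripts to look and compute and a tool call to move; the robot and the scene stay as the last step left them, time stands still between calls to the robot, and variables do not carry over. Pictures are saved under pics/ and viewed, and the job is handed in when it is done.

Besides the shell and the picture viewer there is one more tool, called after "Request:" by a JSON object that holds its "name" and its "arguments". arm_command: Moves the arm, as the interface text tells. Its arguments: {"type":"object","properties":{"offset":{"type":"array","items":{"type":"array","items":{"type":"number"}}},"twist":{"type":"array","items":{"type":"number"}},"jaw":{"type":"number"},"squeeze":{"type":"number"}},"required":["offset","twist"]}

```bash
mkdir -p pics; ls; python3 - <<'E'
from cell import bot
import cv2
print(bot.get_obs())
for n in("scene","top"):
    cv2.imwrite(f"pics/{n}0.png",bot.get_image(n)); print(n,bot.camera_params(n))
E
```

```text
pics
{'clock': 0.0, 'joint_pos': array([ 1.08431437,  0.70705308, -0.0275967 ,  1.4850236 ,  0.02201479,
        0.95090921, -0.07551848]), 'dq': array([-0.00093733, -0.00185318, -0.00071359,  0.00116468,  0.00072152,
        0.00027712,  0.00064467]), 'joint_efforts': array([ 6.34017797e-04, -8.83205724e+01,  1.23487048e+00, -2.36172026e+01,
        1.69048458e-02,  6.37864883e-03,  9.10611362e-06]), 'position': array([ 0.2472731 , -0.51882314,  0.24185052]), 'tool_rot': array([-1.38683984,  0.87637933, -0.87481539]), 'ft_force': array([-0.95064407, -0.63647101,  0.27185127]), 'moment': array([ 0.00901378,  0.03492505, -0.00443068]), 'opening': 0.08539981686563515}
scene {'vertical_fov': 57.20467133356737, 'cx': 274.9864971056175, 'cy': 205.62399841591778, 'extrinsics': array([[ 0.05415242,  0.66122252, -0.74823278,  1.37875459],
       [ 0.99831739, -0.05141144,  0.02681906, -0.01878143],
       [-0.02073435, -0.74842611, -0.66289399,  0.81789823],
       [ 0.        ,  0.        ,  0.        ,  1.        ]])}
top {'vertical_fov': 52.08612511793237, 'cx': 284.3557064178893, 'cy': 211.97310283322278, 'extrinsics': array([[-0.01334751, -0.99306171,  0.11683443,  0.41543145],
       [-0.9997251 ,  0.01100111, -0.02070507,  0.00649656],
       [ 0.0192761 , -0.11707867, -0.99293555,  1.43200803],
       [ 0.        ,  0.        ,  0.        ,  1.        ]])}
```

View pics/scene0.png

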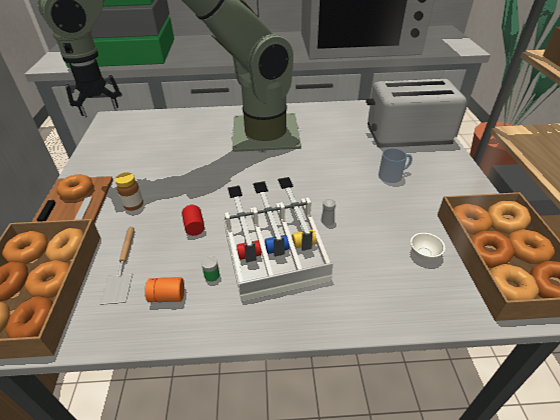

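View pics/top0.png

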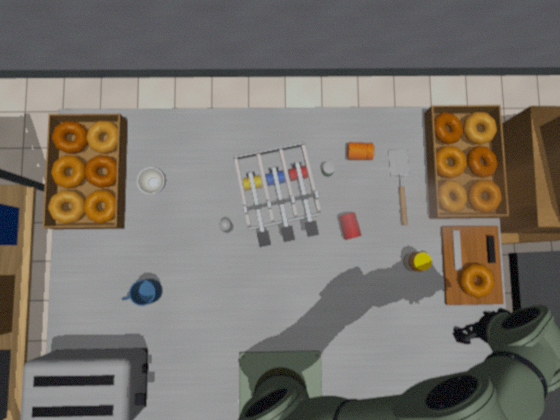

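The top view shows yellow, blue and red jars in the lanes at (252,183), (276,177) and (298,172). The black paddles sit at (264,238), (288,233) and (311,228). Image right is -y, so red is in the right lane, blue in the middle and yellow in the left.

```bash
cat > h.py <<'E'
import numpy as np, cv2
from cell import bot
def cast(n,uv,z):
    p=bot.camera_params(n);f=210/np.tan(np.radians(p['vertical_fov']/2));E=p['extrinsics']
    d=E[:3,:3]@np.array([(uv[0]-p['cx'])/f,(uv[1]-p['cy'])/f,1]);o=E[:3,3]
    return o+d*(z-o[2])/d[2]
def blobs(img,mask,amin,roi):
    x0,y0,x1,y1=roi; m=np.zeros_like(mask);m[y0:y1,x0:x1]=mask[y0:y1,x0:x1]
    k,l,s,c=cv2.connectedComponentsWithStats(m)
    return [(c[i].round(2),int(s[i,4]),s[i,:4]) for i in range(1,k) if s[i,4]>=amin]
E
python3 - <<'E'
from h import *
for n,roi in(("top",(225,215,335,255)),("scene",(215,170,305,205))):
    im=cv2.imread(f"pics/{n}0.png"); m=(im.max(2)<60).astype(np.uint8)*255
    for c,a,s in blobs(im,m,40,roi): print(n,c,a,s,cast(n,c,.121).round(4))
im=cv2.imread("pics/top0.png");hsv=cv2.cvtColor(im,cv2.COLOR_BGR2HSV)
for nm,lo,hi in(("red",0,6),("blue",105,125),("yel",20,32)):
    m=cv2.inRange(hsv,(lo,130,60),(hi,255,255))
    for c,a,s in blobs(im,m,25,(230,150,325,205)): print(nm,c,a,cast("top",c,.085).round(4))
cv2.imwrite("pics/topz.png",cv2.resize(im[130:260,210:350],None,fx=4,fy=4,interpolation=cv2.INTER_CUBIC))
im=cv2.imread("pics/scene0.png")
cv2.imwrite("pics/scz.png",cv2.resize(im[160:310,170:350],None,fx=4,fy=4,interpolation=cv2.INTER_CUBIC))
R=cv2.Rodrigues(bot.get_obs()['tool_rot'])[0];print(R.round(3))
E
```

```text
scene [284.98 182.47] 107 [278 177  15  12] [0.4924 0.0441 0.121 ]
scene [260.05 186.91] 111 [253 182  15  11] [ 0.5073 -0.0293  0.121 ]
scene [234.58 191.3 ] 113 [228 186  14  12] [ 0.5215 -0.1025  0.121 ]
red [303.71 170.74] 31 [ 0.7059 -0.0852  0.085 ]
red [292.37 172.34] 41 [ 0.701  -0.0489  0.085 ]
yel [257.17 180.9 ] 59 [0.6744 0.0635 0.085 ]
yel [246.38 183.21] 53 [0.6673 0.0978 0.085 ]
[[ 0.43  -0.     0.903]
 [-0.903  0.001  0.43 ]
 [-0.001 -1.    -0.   ]]
```

View pics/topz.png

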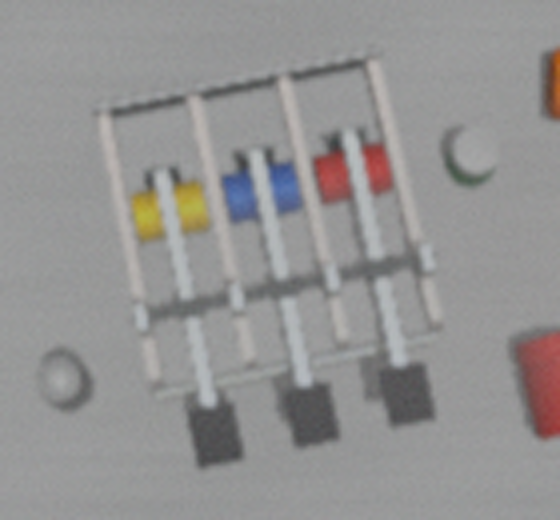

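View pics/scz.png

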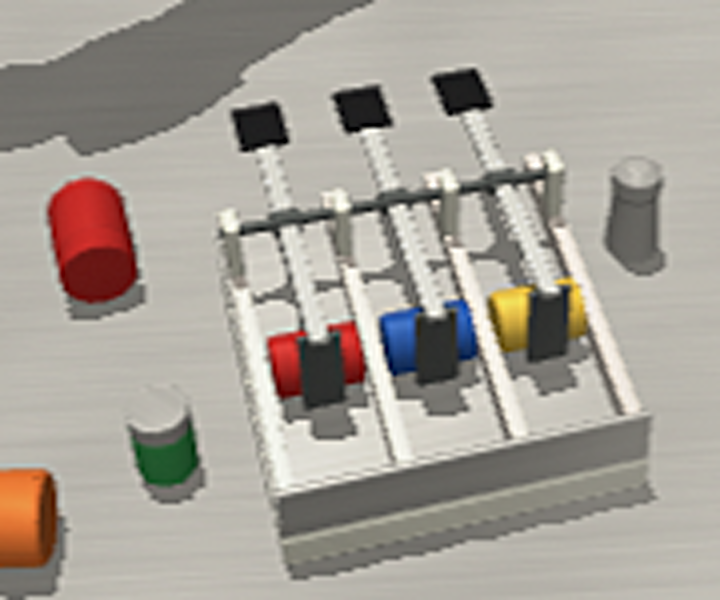

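```bash
python3 - <<'E'
from h import *
im=cv2.imread("pics/top0.png"); 
print(im[238,264],im[232,288])
m=(im.max(2)<95).astype(np.uint8)*255
P={}
for c,a,s in blobs(im,m,60,(225,221,335,255)): print(c,a,s,cast("top",c,.121).round(4))
S=np.array([[.4924,.0441],[.5073,-.0293],[.5215,-.1025]])
o=bot.get_obs();R=cv2.Rodrigues(o['tool_rot'])[0]
y=S[0]-S[2];yaw=np.arctan2(-y[0],y[1]);print("yaw",np.degrees(yaw))
for n,p in zip("LMR",S): print(n,(R.T@(np.array([*p,.20])-o['position'])).round(4))
E
```

```text
[80 79 78] [83 86 88]
[310.92 228.22] 130 [305 222  13  14] [ 0.5187 -0.1015  0.121 ]
[287.16 233.33] 134 [281 227  13  14] [ 0.5039 -0.0285  0.121 ]
[263.43 238.41] 138 [258 231  12  15] [0.4893 0.044  0.121 ]
yaw 11.227232941548651
L [-0.4027  0.0422  0.4635]
M [-0.33    0.0422  0.4453]
R [-0.2578  0.0421  0.4267]
```

Both views agree within 3 mm: spacing 75 mm, yaw 11.2°, and paddle to jar about 185 mm as expected. I'll move above the right (red) paddle with the jaws shut.

Request:
{"name": "arm_command", "arguments": {"offset": [[-0.258,0.03,0.425],[-0.258,0.03,0.425],[-0.258,0.03,0.425],[-0.258,0.03,0.425],[-0.258,0.03,0.425],[-0.258,0.03,0.425],[-0.258,0.03,0.425],[-0.258,0.03,0.425],[-0.258,0.03,0.425],[-0.258,0.03,0.425]], "twist": [0.25,0.25,0.25,0.25,0.25,0.25,0.25,0.25,0.25,0.25], "jaw": 0, "squeeze": 40}}

```text
clock: 1.35
position: [0.5197, -0.1036, 0.2121]
tool_rot: [-1.296, 1.065, -1.064]
ft_force: [0.1, -0.7, -0.4]
opening: -0.0003
```

```bash
python3 - <<'E'
from h import *
o=bot.get_obs();print(o);R=cv2.Rodrigues(o['tool_rot'])[0];print(R.round(3))
print((R.T@(np.array([.520,-.102,.16])-o['position'])).round(4))
a=bot.get_image("scene");b=bot.get_image("wrist")
cv2.imwrite("pics/s1.png",a);cv2.imwrite("pics/w1.png",b)
E
```

```text
{'clock': 1.35, 'joint_pos': array([ 0.06149062,  0.68514171,  0.13819634,  1.69443097, -0.12478583,
        0.77123039, -1.11754722]), 'dq': array([ 0.0283637 , -0.00827248,  0.0059732 ,  0.00556823,  0.00120506,
        0.00012802,  0.00118622]), 'joint_efforts': array([-3.79340753e+00, -8.14111304e+01,  3.08247440e+00, -2.04915029e+01,
       -1.18215960e-01,  1.80978072e-02, -1.08933770e-01]), 'position': array([ 0.51974752, -0.10361879,  0.21211105]), 'tool_rot': array([-1.29571182,  1.06494635, -1.064396  ]), 'ft_force': array([ 0.09291201, -0.72321429, -0.39171976]), 'moment': array([-0.06289927,  0.00230404, -0.00657171]), 'opening': -0.00025305795764887995}
[[ 0.193 -0.001  0.981]
 [-0.981 -0.     0.193]
 [ 0.    -1.    -0.001]]
[-0.0015  0.0521  0.0006]
```

View pics/s1.png

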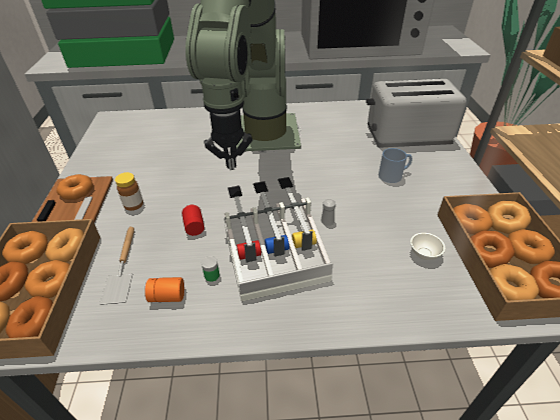

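View pics/w1.png

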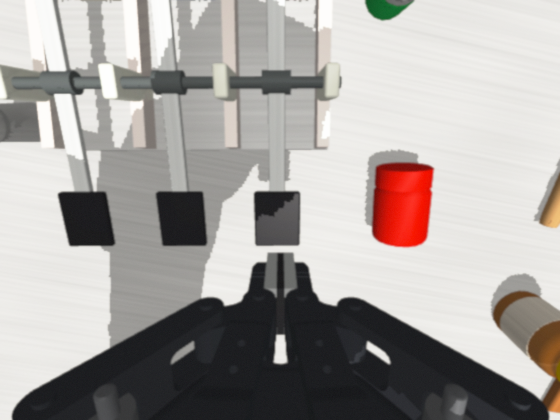

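The wrist view shows the right paddle at (277,218), lined up laterally with the closed fingertips at (280,258). I'll check that with a ray cast.

```bash
python3 - <<'E'
from h import *
for uv in((277.5,218),(182,218.5)): print(cast("wrist",uv,.121).round(4))
E
```

```text
[ 0.5191 -0.1022  0.121 ]
[ 0.5044 -0.029   0.121 ]
```

Request:
{"name": "arm_command", "arguments": {"offset": [[-0.001,0.05,0.0],[-0.001,0.06,0.0],[-0.001,0.07,0.0],[-0.001,0.07,0.0]], "twist": [0,0,0,0]}}

```text
clock: 1.95
position: [0.52, -0.1026, 0.1427]
tool_rot: [-1.295, 1.065, -1.065]
ft_force: [0.2, -0.4, -0.0]
opening: -0.0003
```

Request:
{"name": "arm_command", "arguments": {"offset": [[0,0.01,0.0],[0,0.02,0.0],[0,0.03,0.0],[0,0.038,0.0],[0,0.044,0.0],[0,0.044,0.0]], "twist": [0,0,0,0,0,0]}}

```text
clock: 2.7
position: [0.5198, -0.1022, 0.0978]
tool_rot: [-1.295, 1.065, -1.064]
ft_force: [0.2, -0.2, 5.3]
opening: 0.0004
```

```bash
python3 - <<'E'
from h import *
a=bot.get_image("scene")
cv2.imwrite("pics/s2.png",cv2.resize(a[130:310,170:350],None,fx=3,fy=3))
print(bot.get_obs()['position'],bot.get_obs()['ft_force'])
E
```

```text
[ 0.51969463 -0.10223113  0.0979719 ] [-0.24053819 -0.34231492  4.8020857 ]
```

View pics/s2.png

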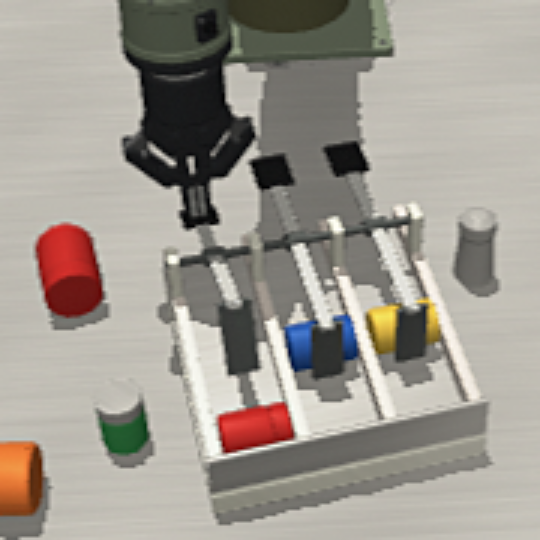

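The red jar is already at the front stop, at about (255,427) in this crop. I'll hold briefly, then raise gently.

Request:
{"name": "arm_command", "arguments": {"offset": [[0,0,0],[0,0,0],[0,0,0],[0,-0.01,0.0],[0,-0.02,0.0],[0,-0.03,0.0],[0,-0.04,0.0],[0,-0.05,0.0],[0,-0.06,0.0],[0,-0.06,0.0]], "twist": [0,0,0,0,0,0,0,0,0,0]}}

```text
clock: 4.0
position: [0.5202, -0.1023, 0.1589]
tool_rot: [-1.294, 1.064, -1.065]
ft_force: [-0.1, -0.9, -0.8]
opening: 0.0003
```

```bash
python3 - <<'E'
from h import *
a=bot.get_image("scene")
cv2.imwrite("pics/s3.png",cv2.resize(a[130:310,170:350],None,fx=3,fy=3))
m=cv2.inRange(cv2.cvtColor(a,cv2.COLOR_BGR2HSV),(0,130,60),(6,255,255))
for c,ar,s in blobs(a,m,30,(230,220,335,300)):
    p=cast("scene",c,.06); y=np.radians(11.2); o=np.array([.505,-.029])+.1*np.array([np.cos(y),np.sin(y)])
    d=p[:2]-o; print(c,ar,"disp x,y",d@[np.cos(y),np.sin(y)],d@[-np.sin(y),np.cos(y)])
o=bot.get_obs();R=cv2.Rodrigues(o['tool_rot'])[0]
print(o['position'],o['ft_force'],(R.T@(np.array([.505,-.029,.142])-o['position'])).round(4))
E
```

```text
[254.65 271.89] 301 disp x,y 0.15328616246047683 -0.07368797939649259
[ 0.5199713  -0.10223227  0.15847391] [ 0.68019225 -0.88519793  0.38210293] [-0.0747  0.0165 -0.0005]
```

View pics/s3.png

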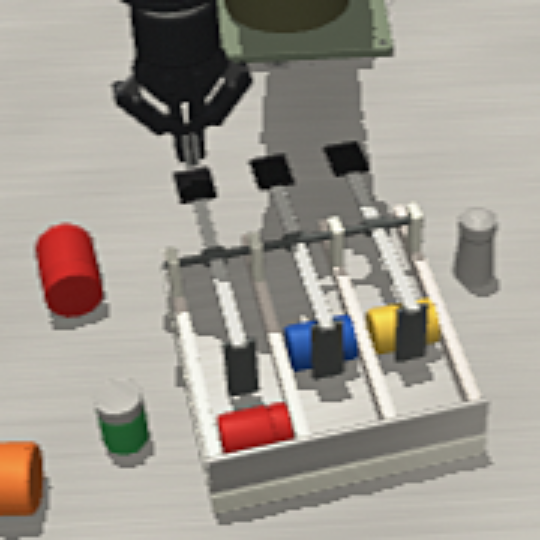

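The red gate is shut and the red jar is at dispenser x≈0.153–0.159. Next is the middle paddle for blue.

Request:
{"name": "arm_command", "arguments": {"offset": [[-0.04,0,0],[-0.0745,0,0],[-0.0745,0,0],[-0.0745,0.015,0],[-0.0745,0.025,0.0],[-0.0745,0.035,0.0],[-0.0745,0.045,0.0],[-0.0745,0.054,0.0],[-0.0745,0.06,0.0],[-0.0745,0.06,0.0]], "twist": [0,0,0,0,0,0,0,0,0,0]}}

```text
clock: 5.3
position: [0.5056, -0.0292, 0.098]
tool_rot: [-1.295, 1.064, -1.065]
ft_force: [0.6, 0.0, 5.4]
opening: -0.0002
```

```bash
python3 - <<'E'
from h import *
a=bot.get_image("scene")
cv2.imwrite("pics/s4.png",cv2.resize(a[130:310,170:350],None,fx=3,fy=3))
E
```

```text
(no output)
```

View pics/s4.png

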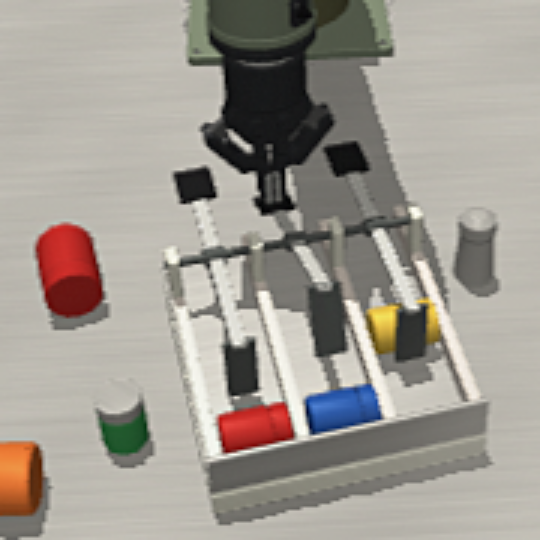

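The blue jar is out at the stop, at (343,408) in the crop, beside the red one. I'll hold briefly, then raise well clear.

Request:
{"name": "arm_command", "arguments": {"offset": [[0,0,0],[0,0,0],[0,0,0],[0,-0.01,0.0],[0,-0.02,0.0],[0,-0.03,0.0],[0,-0.04,0.0],[0,-0.06,0.0],[0,-0.09,0.0],[0,-0.09,0.0]], "twist": [0,0,0,0,0,0,0,0,0,0]}}

```text
clock: 6.6
position: [0.5064, -0.0291, 0.1902]
tool_rot: [-1.293, 1.062, -1.066]
ft_force: [-0.1, 0.6, -1.4]
opening: 0.0001
```

Request:
{"name": "arm_command", "arguments": {"offset": [[0,0,0],[0,0,0],[0,0,0],[0,0,0]], "twist": [0,0,0,0]}}

```text
clock: 7.1
position: [0.5054, -0.0292, 0.1881]
tool_rot: [-1.295, 1.065, -1.064]
ft_force: [0.9, -0.8, -0.1]
opening: -0.0003
```

```bash
python3 - <<'E'
from h import *
a=bot.get_image("scene")
cv2.imwrite("pics/s5.png",cv2.resize(a[130:310,170:350],None,fx=3,fy=3))
h=cv2.cvtColor(a,cv2.COLOR_BGR2HSV)
for lo,hi in((0,6),(105,125),(20,32)):
  for c,ar,s in blobs(a,cv2.inRange(h,(lo,130,60),(hi,255,255)),30,(230,220,335,300)):
    p=cast("scene",c,.06); y=np.radians(11.2); o=np.array([.505,-.029])+.1*np.array([np.cos(y),np.sin(y)])
    d=p[:2]-o; print(lo,c,ar,"disp x,y",d@[np.cos(y),np.sin(y)],d@[-np.sin(y),np.cos(y)])
print(bot.get_obs()['position'])
E
```

```text
0 [254.65 271.89] 301 disp x,y 0.15328616246047683 -0.07368797939649259
105 [283.67 265.7 ] 288 disp x,y 0.1532695612875639 0.0011798009635849737
20 [313.23 236.96] 53 disp x,y 0.07801693096869354 0.10478302159859962
20 [297.39 238.66] 136 disp x,y 0.07266953011778524 0.06160686793790739
[ 0.50536505 -0.02918585  0.18812471]
```

View pics/s5.png

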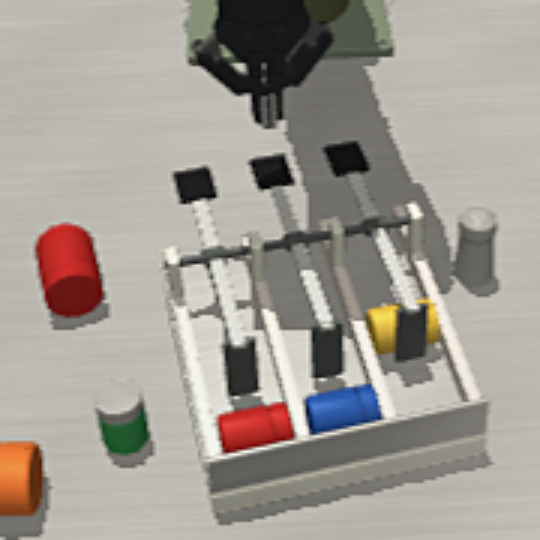

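All three levers are up, red and blue are at the stop, and yellow is in place. The gripper is clear, so I'll hand in.

```bash
python3 -c "
from cell import bot
print(bot.hand_in())"
```

```text
the job is handed in; nothing more can be done
None
```

The red and blue jars are both out at the front stop, and the job is handed in (robot clock about 7 s). The hand-in gave no verdict. With the gripper shut, I pressed the right paddle to let the red jar out. Once a picture showed that gate shut again, I pressed the middle paddle for the blue jar. Each press took about 5 N.

- **Jars:** the last scene picture puts red and blue at dispenser x ≈ 0.153 m, which is inside the 0.138–0.18 m window. Yellow is still behind its gate.
- **Levers and gripper:** all three levers look fully up, and the fingertips hang about 55 mm above the paddles. I judged the levers by eye, since their angles cannot be read.
- **Bystanders:** the green jar and shaker look unmoved in the last picture. I did not check the mug, bowl, spatula and honey after the move; the gripper passed well above everything on the table on its way in.
- **Disagreements:** the first top and scene views differed by up to 3 mm on the paddle positions, so I used their average, and a wrist view agreed. The 0.153 m figure is a few mm short of the expected 0.159 m, probably because it comes from the centre of each jar's visible colour patch.

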